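# Nest the kidney dishes on the swivel stand

### The job

Stack the two loose kidney dishes in the dish on the stand so that each is turned to match the one below and sits fully home in it, its collar resting on the rim below all round. Feel your way in gently rather than forcing a dish that is turned wrongly, do not drop the dishes, leave the other bench items where they are, and let go of the finished stack.

Things in the scene. Friction and masses are not known exactly. Their poses are not given: they have to be found in the camera images.
- dish_a: White plastic kidney dish, 156 x 72 x 40 mm, loose, 0.13-0.25 kg. Origin: centre of the underside at the waist; z up, y along its length, +x to the bulging long side, -x to the notched one. Centre line: arc of radius 100 mm about x = -100 mm, 0.5 rad to each side of +x; ends round. Nests in a like dish only if turned the same way; then 22 mm above it, with play of 1.5 mm and 0.03 rad.
- dish_b: Second loose dish, same as dish_a; either may go in first. Both (and the bottom dish): from 18 to 40 mm height an upright collar, 60 mm wide outside at the waist, 54 inside; below it the tub is set in, 51 mm wide at the top, tapering to 45 at the underside. The collar's lower edge rests on the rim of the dish below.
- dish_a_rim (a point): Middle of dish_a's mouth at rim height, 40 mm above its origin, at the waist: grip the collar here from above, fingers outside, closing along the dish's x (60 mm), tips down to at most 20 mm below the rim.
- dish_b_rim (a point): The same point on dish_b.
- stand: Fixed stand: dark foot plate 140 mm square, a short post and on it, on a stiff swivel, the bottom dish, shaped like dish_a. Origin: centre of the foot's underside, on the swivel's upright axis. Home heights of dish origins above this origin: bottom dish 30 mm (its rim 70), first dish 52, second 74.
- swivel (a point): The bottom dish's origin, 30 mm up on the swivel axis, but with the foot's axes: the dish itself is turned from these about z by an unknown angle of up to 0.55 rad either way, to be seen or felt. The swivel holds against about 4 N m. A dish turned wrongly stops on the rim or wedges part way; within about 0.07 rad it enters, the nearer the deeper.
- tube_rack: Green tube rack with glass tubes, 100 x 240 mm, 121 mm tall (tubes with red caps 135 mm), a bystander. Origin: centre of its underside.
- wash_bottle: White squeeze bottle with a bent spout, 70 mm across, 190 mm tall, a bystander. Origin: centre of its underside.
- beaker: Clear plastic beaker, 72 mm across, 85 mm tall, a bystander. Origin: centre of its underside.
- spatula: Steel lab spoon, 180 mm long, lying flat, a bystander. Origin: underneath it, x along its length.
Not all that is in view belongs to the job. What is shaped like the dish_a but turquoise is not meant.

How it is judged:
By the outcome, as a careful person would: the job done as asked, in the order asked, and still so for the second after the job is handed in, with the robot touching nothing.
It also fails if it takes over 67 s, if anything falls off the work surface, if the arm or the gripper's body presses on something with over 40 N, if the wrist force passes 120 N, or if a joint passes its speed limit or range.

### The arm

A 6-joint arm with a two-finger parallel gripper is mounted at the origin on the work surface. World frame = base frame: x ahead of the robot, y to its left, z up, the work surface at z = 0. Lengths are in m, angles in rad, forces in N, time in s.
With the tool pointing down it reaches from about 0.425 to 0.95 m from the base axis. Payload 14.7 kg.
Tool frame: the origin (TCP) lies at the very end of the fingers, on their centre line; the grasp point (between the pads) lies grip_depth behind it (grip_depth is the distance from the TCP to the grasp point, in m); z points along the fingers, y is the direction in which the jaws open and shut (so a half turn about z gives the same grasp; the last joint's range is limited). The gripper opens to 85 mm and grips with 20 to 120 N. Pads are 22 mm wide; open, the fingers measure 114 mm over their backs; the gripper's body (76 mm by 85 mm) begins 54 mm behind the grasp point. The pads swing forward as they close: fully open they stand 13 mm farther back than shut.
Start: joints at [-1.278, 0.48, 1.596, -0, 1.065, -0.047], TCP at [0.217, -0.613, 0.231] pointing down, gripper open.
Joint ranges: [-2.75, 2.75], [-0.82, 2.05], [0.23, 2.67], [-1.56, 4.7], [0.09, 2.69], [-2.92, 2.92]. Speed limits (rad/s): [1.89, 1.89, 2.39, 3.01, 3.01, 3.01].

### API

Orientations are given as a 3x3 rotation matrix whose columns are the frame's x, y, z axes.
In Python, from cell import * gives the robot as it stands. The module is installed in compiled form; this text tells all that it offers.
- The arm moves only by the tool arm_command, never from a script. Its argument "targets" is a list of rows, each an object of numbers: "tx", "ty", "tz": the shift along the tool's x, y, z in cm; "twist": the turn about the tool's z in rad; "jaw": the closure, from -1 (fully open) to 1 (shut), so that 0 is half open. A call has 1 to 5 rows; each row shifts and turns the commanded pose from where the row before left it, along the tool's axes as they then stand; what a row does not reach is not made up. A row lasts 1/8 s, in which the tool goes at most 62.5 mm and 10.7 degrees, less where a joint would pass 70% of its speed; a pose out of reach is approached as far as the arm can. A call is refused whole if a number of a shift passes 6.25 or a number of a turn 0.188, either way. A call with a gripper value outside its range is refused whole. The fingers move at their own pace and stop on an object; "force" is the grip in N (left out, the last holds). Time passes only in rows, so rows that do not move let the fingers close. It gives the time, the measured TCP pose, the force and the opening at its end, in the units of the state.
- sense(): the state, without advancing time (a new reading comes with each control period).
- read_camera(name): name is "side" or "top" or "wrist"; returns a dict with "image" (400x640x3 uint8, blue, green, red), "depth" (400x640 float32, m along the optical axis (not along the pixel's ray), 0 where there is no reading), "mtx" (3x3 intrinsics, pixels), "dist" ([k1, k2, p1, p2, k3] as OpenCV has them; the pictures are not rectified), "world_from_camera" (4x4, takes a point from camera to world coordinates). Camera axes: x right, y down, z forward; pixel columns grow to the right and rows downward; lengths in m; the calibration is good to about 2 mm. A picture is of the moment at which its call begins.
- sign_off(): hands the job in, once; it reports no verdict.
The state is a dict: "time_s": time; "q": joint angles; "dq": joint speeds; "tau": joint torques, N m; "position": TCP position; "eef_rot": TCP orientation; "force": force on the tool from outside, world axes, zero at the start; "moment": the same for the moment, N m; "gripper_width": finger opening in m.
Only numpy, scipy, OpenCV 4.12 (cv2) and the standard library are available. Lean on these libraries where they do the work, as an engineer would, in place of code of your own. Each camera call takes 0.05 s, during which the arm holds its last target.

## Working session

There is one attempt and no reset: what is moved stays moved. The work goes in short steps, Python scripts to look and compute and a tool call to move; the robot and the scene stay as the last step left them, time stands still between calls to the robot, and variables do not carry over. Pictures are saved under pics/ and viewed, and the job is handed in when it is done.

Besides the shell and the picture viewer there is one more tool, called after "Emit:" by a JSON object that holds its "name" and its "arguments", one argument or row to a line. arm_command: Moves the arm, as the interface text tells. Its arguments: {"type":"object","properties":{"targets":{"type":"array"},"force":{"type":"number"}},"required":["targets"]}

```bash
mkdir -p pics
python3 - <<'E'
from cell import *
import cv2,numpy as np
s=sense();print({k:np.round(v,3).tolist() for k,v in s.items()})
for n in ["side","top","wrist"]:
    c=read_camera(n);cv2.imwrite(f"pics/{n}0.png",c["image"]);print(n,c["mtx"],c["dist"],np.round(c["world_from_camera"],3), (c["depth"]>0).mean())
    np.savez(f"{n}0.npz",**{k:np.array(v) for k,v in c.items()})
E
```

```text
{'time_s': 0.0, 'q': [-1.278, 0.481, 1.597, -0.0, 1.065, -0.047], 'dq': [0.001, 0.001, -0.001, -0.002, -0.0, 0.003], 'tau': [0.001, -95.064, -43.018, -0.0, 0.013, 0.0], 'position': [0.217, -0.612, 0.231], 'eef_rot': [[0.943, 0.333, -0.0], [0.333, -0.943, 0.001], [0.0, -0.001, -1.0]], 'force': [-0.318, -0.022, -0.239], 'moment': [-0.024, 0.003, 0.006], 'gripper_width': 0.086}
side [[409.18158408   0.         311.66664417]
 [  0.         409.18158408 196.55521371]
 [  0.           0.           1.        ]] [0.02031596 0.         0.         0.         0.        ] [[-0.96  -0.167  0.224  0.254]
 [-0.279  0.611 -0.74   0.936]
 [-0.013 -0.773 -0.634  0.851]
 [ 0.     0.     0.     1.   ]] 0.99576171875
top [[366.84538023   0.         319.83506737]
 [  0.         366.84538023 200.11692174]
 [  0.           0.           1.        ]] [-0.08509075  0.          0.          0.          0.        ] [[-0.02  -0.996  0.088  0.471]
 [-1.     0.019 -0.008  0.006]
 [ 0.006 -0.088 -0.996  1.036]
 [ 0.     0.     0.     1.   ]] 0.995828125
wrist [[343.06481996   0.         315.40343205]
 [  0.         343.06481996 202.6707125 ]
 [  0.           0.           1.        ]] [-0.06436758  0.          0.          0.          0.        ] [[ 0.333 -0.891 -0.309  0.297]
 [-0.943 -0.315 -0.108 -0.584]
 [-0.001  0.327 -0.945  0.372]
 [ 0.     0.     0.     1.   ]] 0.9959375
```

View pics/top0.png

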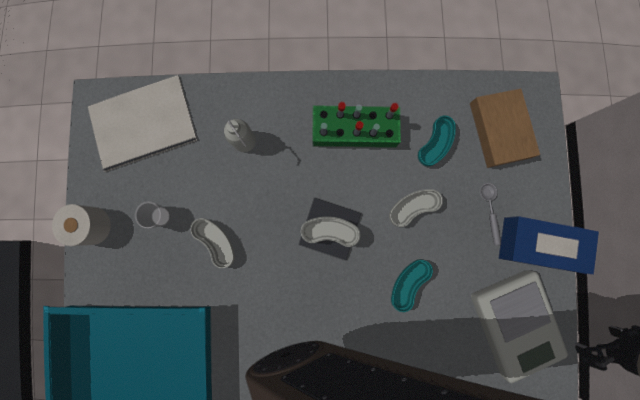

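View pics/side0.png

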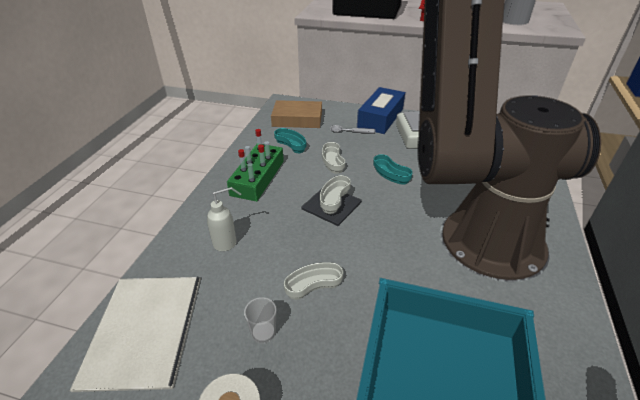

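View pics/wrist0.png

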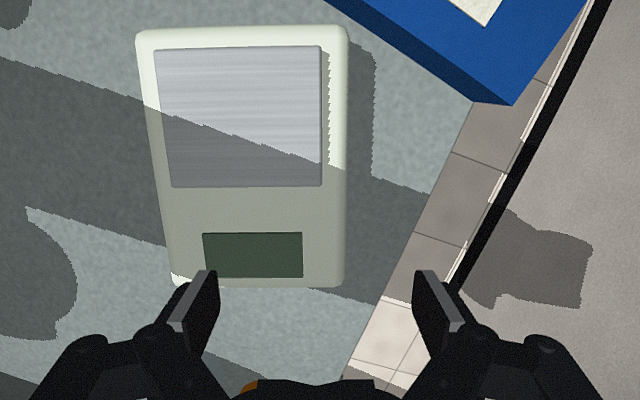

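```bash
cat > h.py <<'E'
import cv2,numpy as np
def rays(c,uv):
    K=c["mtx"];p=cv2.undistortPoints(np.float64(uv).reshape(-1,1,2),K,c["dist"]).reshape(-1,2)
    T=c["world_from_camera"];d=np.c_[p,np.ones(len(p))]@T[:3,:3].T
    return T[:3,3],d
def onplane(c,uv,z):
    o,d=rays(c,uv);t=(z-o[2])/d[:,2];return o+d*t[:,None]
def cloud(c):
    h,w=c["depth"].shape;u,v=np.meshgrid(np.arange(w),np.arange(h))
    o,d=rays(c,np.c_[u.ravel(),v.ravel()]);return (o+d*c["depth"].reshape(-1,1)).reshape(h,w,3)
def dish(c,seed,zr,name=None,rad=45,zlow=0.012,thr=110):
    """white blob near seed; outer contour -> rim plane; PCA axis"""
    img=c["image"].astype(int);P=cloud(c)
    m=(P[...,2]>zr-zlow)&(P[...,2]<zr+0.012)&(img.min(2)>thr*0+0)
    sat=img.max(2)-img.min(2)
    m&=sat<45
    mm=np.zeros(m.shape,np.uint8);cv2.circle(mm,tuple(seed),rad,1,-1)
    m=(m&(mm>0)).astype(np.uint8)
    m=cv2.morphologyEx(m,cv2.MORPH_CLOSE,np.ones((3,3)))
    cs,_=cv2.findContours(m,cv2.RETR_EXTERNAL,cv2.CHAIN_APPROX_NONE)
    ct=max(cs,key=cv2.contourArea)[:,0,:]
    X=onplane(c,ct,zr)[:,:2]
    f=np.zeros(m.shape,np.uint8);cv2.drawContours(f,[ct.reshape(-1,1,2)],-1,1,-1)
    v,u=np.nonzero(f);A=onplane(c,np.c_[u,v],zr)[:,:2]
    g=A.mean(0);C=np.cov((A-g).T);w,V=np.linalg.eigh(C);yax=V[:,1];xax=np.array([yax[1],-yax[0]])
    s=(A-g)@xax; 
    # bulge side: centre-line ends lean to -x -> use y^2-x correlation
    t=(A-g)@yax
    if np.mean((t**2-np.mean(t**2))*s)>0: xax=-xax;yax=-yax;s=-s;t=-t
    S=(X-g)@xax;Tt=(X-g)@yax
    wb=np.abs(Tt)<0.012
    hi=np.median(S[wb&(S>0)]);lo=np.median(S[wb&(S<0)])
    mid=g+xax*(hi+lo)/2+yax*(Tt.max()+Tt.min())/2
    yaw=np.arctan2(xax[1],xax[0])
    print(name,"mid",np.round(mid,4),"yaw",round(yaw,3),"len",round(np.ptp(Tt),4),"waist",round(hi-lo,4),"width",round(np.ptp(S),4),"n",len(A), "r",round(np.hypot(*mid),3))
    return mid,yaw,ct
E
python3 - <<'E'
import cell;print([n for n in dir(cell) if n[0]!='_'],getattr(cell,'grip_depth',None))
from h import *
c=dict(np.load("top0.npz"));P=cloud(c)
for uv in [(416,208),(213,243),(330,245)]:
    u,v=uv;z=P[v-30:v+30,u-35:u+35,2];print(uv,np.percentile(z,[1,50,95,99,99.8]).round(4))
im=c["image"].copy()
for nm,sd,z in [("R",(416,208),.04),("L",(213,243),.04),("S",(330,232),.07)]:
    for zl in (.012,.02):
        _,_,ct=dish(c,sd,z,nm,zlow=zl)
    cv2.polylines(im,[ct.reshape(-1,1,2)],True,(0,0,255),1)
cv2.imwrite("pics/c0.png",cv2.resize(im[140:320,150:480],None,fx=2.4,fy=2.4))
E
```

```text
['PlanningError', 'grip_depth', 'read_camera', 'sense', 'sign_off'] 0.0187
(416, 208) [-0.0035  0.0012  0.0309  0.0422  1.0362]
(213, 243) [-0.0033  0.0018  0.0357  0.0423  1.0362]
(330, 245) [-0.0031  0.0086  0.057   0.0723  1.0362]
R mid [ 0.542 -0.259] yaw 0.404 len 0.1564 waist 0.0576 width 0.0701 n 213 r 0.601
R mid [ 0.5414 -0.2583] yaw 0.424 len 0.1577 waist 0.0592 width 0.0706 n 1182 r 0.6
L mid [0.4558 0.2853] yaw -0.923 len 0.1557 waist 0.0617 width 0.075 n 1245 r 0.538
L mid [0.4559 0.2845] yaw -0.915 len 0.1565 waist 0.063 width 0.0765 n 1276 r 0.537
S mid [ 0.4803 -0.0274] yaw -0.124 len 0.1543 waist 0.057 width 0.071 n 1278 r 0.481
S mid [ 0.4803 -0.0274] yaw -0.124 len 0.1543 waist 0.057 width 0.071 n 1278 r 0.481
```

View pics/c0.png

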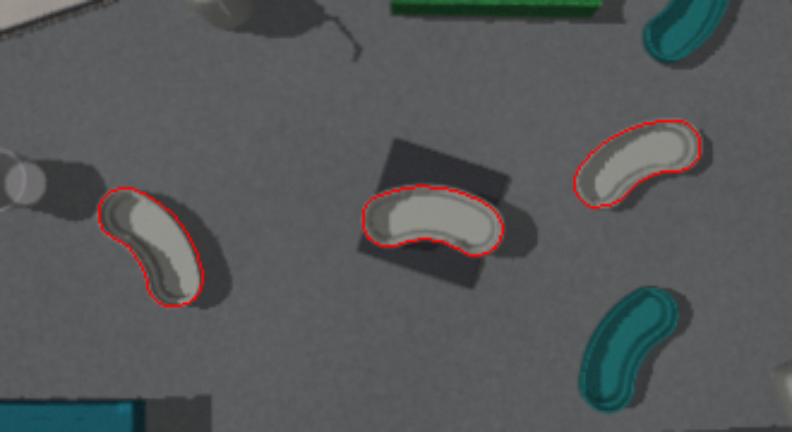

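Emit:
{"name": "arm_command", "arguments": {
  "targets": [
    {"tx": 4.24,"ty": -2.25},
    {"tx": 4.24,"ty": -2.25},
    {"tx": 4.24,"ty": -2.25},
    {"tx": 4.24,"ty": -2.25},
    {"tx": 4.24,"ty": -2.25}
  ]
}}

```text
schema error: expected keys tx, ty, tz, twist, jaw
```

Emit:
{"name": "arm_command", "arguments": {
  "targets": [
    {"tx": 4.24,"ty": -2.25},
    {"tx": 4.24,"ty": -2.25},
    {"tx": 4.24,"ty": -2.25},
    {"tx": 4.24,"ty": -2.25},
    {"tx": 4.24,"ty": -2.25}
  ]
}}

```text
schema error: expected keys tx, ty, tz, twist, jaw
```

Emit:
{"name": "arm_command", "arguments": {
  "targets": [
    {"twist": -0.182},
    {"twist": -0.182},
    {"twist": -0.182},
    {"twist": -0.182},
    {"twist": -0.182}
  ]
}}

```text
schema error: expected keys tx, ty, tz, twist, jaw
```

Emit:
{"name": "arm_command", "arguments": {
  "targets": [
    {"twist": -0.182,"tz": 1},
    {"twist": -0.182,"tz": 2},
    {"twist": -0.182,"tz": 2},
    {"twist": -0.182,"tz": 2},
    {"tz": 1}
  ]
}}

```text
schema error: expected keys tx, ty, tz, twist, jaw
```

Emit:
{"name": "arm_command", "arguments": {
  "targets": [
    {"tx": 4.24,"ty": -2.25,"tz": 0,"twist": 0,"jaw": -1},
    {"tx": 4.24,"ty": -2.25,"tz": 0,"twist": 0,"jaw": -1},
    {"tx": 4.24,"ty": -2.25,"tz": 0,"twist": 0,"jaw": -1},
    {"tx": 4.24,"ty": -2.25,"tz": 0,"twist": 0,"jaw": -1},
    {"tx": 4.24,"ty": -2.25,"tz": 0,"twist": 0,"jaw": -1}
  ]
}}

```text
time_s: 0.78
position: [0.3799, -0.4348, 0.2312]
eef_rot: [[0.943, 0.333, -0.0], [0.333, -0.943, 0.0], [-0.0, -0.0, -1.0]]
force: [0.8, -0.2, 0.0]
gripper_width: 0.0855
```

Emit:
{"name": "arm_command", "arguments": {
  "targets": [
    {"tx": 4.24,"ty": -2.25,"tz": 0,"twist": 0,"jaw": -1},
    {"tx": 4.24,"ty": -2.25,"tz": 0,"twist": 0,"jaw": -1},
    {"tx": 4.24,"ty": -2.25,"tz": 0,"twist": 0,"jaw": -1},
    {"tx": 4.24,"ty": -2.25,"tz": 0,"twist": 0,"jaw": -1},
    {"tx": 4.24,"ty": -2.25,"tz": 0,"twist": 0,"jaw": -1}
  ]
}}

```text
time_s: 1.4
position: [0.5423, -0.258, 0.2312]
eef_rot: [[0.943, 0.333, -0.0], [0.333, -0.943, 0.0], [-0.0, -0.0, -1.0]]
force: [1.0, -0.1, -0.4]
gripper_width: 0.0852
```

Emit:
{"name": "arm_command", "arguments": {
  "targets": [
    {"tx": 0,"ty": 0,"tz": 0,"twist": -0.182,"jaw": -1},
    {"tx": 0,"ty": 0,"tz": 0,"twist": -0.182,"jaw": -1},
    {"tx": 0,"ty": 0,"tz": 0,"twist": -0.182,"jaw": -1},
    {"tx": 0,"ty": 0,"tz": 0,"twist": -0.182,"jaw": -1},
    {"tx": 0,"ty": 0,"tz": 0,"twist": -0.182,"jaw": -1}
  ]
}}

```text
time_s: 2.02
position: [0.5413, -0.2593, 0.2311]
eef_rot: [[0.31, 0.951, -0.0], [0.951, -0.31, 0.0], [0.0, -0.001, -1.0]]
force: [-0.1, -0.9, -0.6]
gripper_width: 0.0856
```

Emit:
{"name": "arm_command", "arguments": {
  "targets": [
    {"tx": 0,"ty": 0,"tz": 1,"twist": -0.182,"jaw": -1},
    {"tx": 0,"ty": 0,"tz": 2,"twist": -0.182,"jaw": -1},
    {"tx": 0,"ty": 0,"tz": 2,"twist": -0.182,"jaw": -1},
    {"tx": 0,"ty": 0,"tz": 2,"twist": -0.182,"jaw": -1},
    {"tx": 0,"ty": 0,"tz": 1,"twist": 0,"jaw": -1}
  ]
}}

```text
time_s: 2.65
position: [0.5409, -0.2591, 0.1501]
eef_rot: [[-0.395, 0.919, -0.001], [0.919, 0.395, 0.001], [0.001, -0.001, -1.0]]
force: [0.3, 0.5, -0.4]
gripper_width: 0.0854
```

Run:
```python
from cell import *
from h import *
s=sense();print(s["time_s"],s["position"].round(4) if hasattr(s["position"],'round') else s["position"],np.round(s["eef_rot"],3).tolist())
c=read_camera("wrist");cv2.imwrite("pics/w1.png",c["image"]);np.savez("w1.npz",**{k:np.array(v) for k,v in c.items()})
```

```text
2.65 [ 0.5409 -0.2591  0.1501] [[-0.395, 0.919, -0.001], [0.919, 0.395, 0.001], [0.001, -0.001, -1.0]]
```

View pics/w1.png

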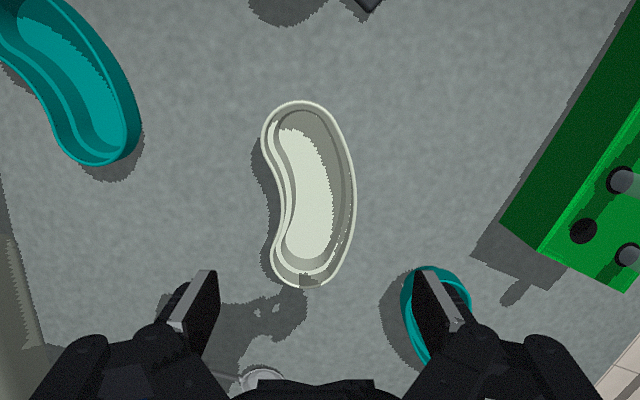

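The wrist view shows the white dish centred near (308,195), notch to the left. I measure it here for comparison with the top view.

Run:
```python
from h import *
for f,sd in (("w1",(308,195)),("top0",(416,208))):
    c=dict(np.load(f+".npz"));
    m,y,ct=dish(c,sd,.04,f,rad=110 if f=="w1" else 45,zlow=.015)
    if f=="w1":
        im=c["image"].copy();cv2.polylines(im,[ct.reshape(-1,1,2)],True,(0,0,255),1);cv2.imwrite("pics/w1c.png",im)
```

```text
w1 mid [ 0.544  -0.2603] yaw 0.449 len 0.1542 waist 0.0587 width 0.0717 n 13768 r 0.603
top0 mid [ 0.5422 -0.2589] yaw 0.402 len 0.1564 waist 0.0573 width 0.0703 n 243 r 0.601
```

View pics/w1c.png

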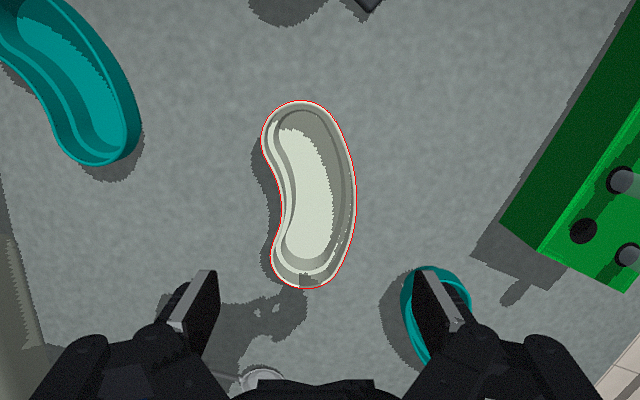

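Emit:
{"name": "arm_command", "arguments": {
  "targets": [
    {"tx": -0.23,"ty": 0.24,"tz": 2,"twist": -0.043,"jaw": -1},
    {"tx": 0,"ty": 0,"tz": 3,"twist": 0,"jaw": -1},
    {"tx": 0,"ty": 0,"tz": 3,"twist": 0,"jaw": -1},
    {"tx": 0,"ty": 0,"tz": 3,"twist": 0,"jaw": -1},
    {"tx": 0,"ty": 0,"tz": 1.5,"twist": 0,"jaw": -1}
  ]
}}

```text
time_s: 3.32
position: [0.5443, -0.2604, 0.0254]
eef_rot: [[-0.432, 0.902, -0.001], [0.902, 0.432, 0.0], [0.001, -0.001, -1.0]]
force: [-0.1, -1.1, -0.2]
gripper_width: 0.0854
```

Emit:
{"name": "arm_command", "arguments": {
  "targets": [
    {"tx": 0,"ty": 0,"tz": 0.4,"twist": 0,"jaw": -1},
    {"tx": 0,"ty": 0,"tz": 0,"twist": 0,"jaw": -1}
  ]
}}

```text
time_s: 3.58
position: [0.545, -0.2608, 0.023]
eef_rot: [[-0.434, 0.901, 0.001], [0.901, 0.434, -0.0], [-0.001, 0.0, -1.0]]
force: [-0.4, 0.1, 0.1]
gripper_width: 0.0857
```

Emit:
{"name": "arm_command", "arguments": {
  "targets": [
    {"tx": 0,"ty": 0,"tz": 0,"twist": 0,"jaw": -0.2},
    {"tx": 0,"ty": 0,"tz": 0,"twist": 0,"jaw": 0},
    {"tx": 0,"ty": 0,"tz": 0,"twist": 0,"jaw": 0.2},
    {"tx": 0,"ty": 0,"tz": 0,"twist": 0,"jaw": 0.2}
  ],
  "force": 30
}}

```text
time_s: 4.08
position: [0.5451, -0.2608, 0.0235]
eef_rot: [[-0.435, 0.901, 0.001], [0.901, 0.435, -0.001], [-0.001, 0.001, -1.0]]
force: [-2.4, 1.3, 10.1]
gripper_width: 0.0601
```

Run:
```python
from cell import *
from h import *
s=sense();print(s["time_s"],s["position"].round(4),s["gripper_width"],s["force"])
for n in ["side","wrist"]:
    c=read_camera(n);im=c["image"]
    if n=="side": im=cv2.resize(im[100:250,260:460],None,fx=4,fy=4)
    cv2.imwrite(f"pics/{n}2.png",im)
```

```text
4.075 [ 0.5451 -0.2608  0.0235] 0.06010753477867976 [-2.38232242  1.30442979 10.08893067]
```

View pics/side2.png

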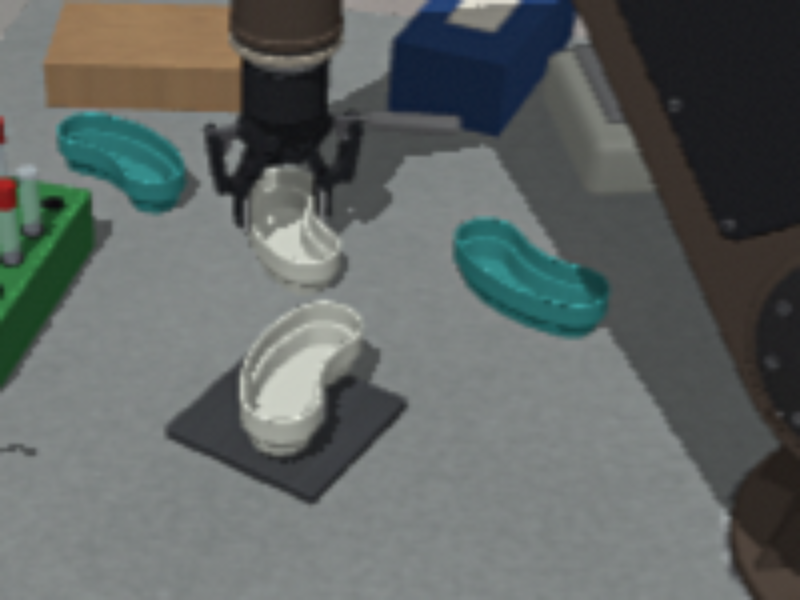

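View pics/wrist2.png

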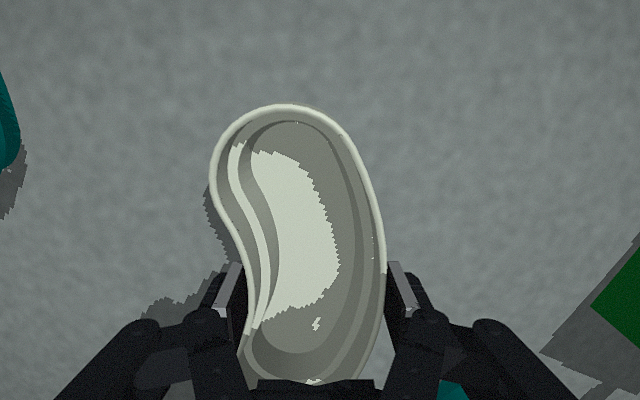

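Emit:
{"name": "arm_command", "arguments": {
  "targets": [
    {"tx": 0,"ty": 0,"tz": -0.2,"twist": 0,"jaw": 0.3},
    {"tx": 0,"ty": 0,"tz": -0.8,"twist": 0,"jaw": 0.3},
    {"tx": 0,"ty": 0,"tz": -3,"twist": 0,"jaw": 0.3},
    {"tx": 0,"ty": 0,"tz": -5,"twist": 0,"jaw": 0.3},
    {"tx": 0,"ty": 0,"tz": -5,"twist": 0,"jaw": 0.3}
  ],
  "force": 40
}}

```text
time_s: 4.8
position: [0.5442, -0.2604, 0.164]
eef_rot: [[-0.435, 0.9, -0.0], [0.9, 0.435, 0.0], [0.0, -0.0, -1.0]]
force: [1.0, -0.7, -2.8]
gripper_width: 0.0592
```

Run:
```python
from cell import *
from h import *
s=sense();print(s["time_s"],s["position"].round(4),s["gripper_width"],s["force"],s["moment"])
for n in ["wrist","top"]:
    c=read_camera(n);im=c["image"];np.savez(n+"3.npz",**{k:np.array(v) for k,v in c.items()})
    cv2.imwrite(f"pics/{n}3.png",im)
```

```text
4.8 [ 0.5442 -0.2604  0.164 ] 0.05921656633501604 [ 1.01882241 -0.73645741 -2.80170032] [-0.00294887 -0.02787442 -0.04214915]
```

View pics/wrist3.png

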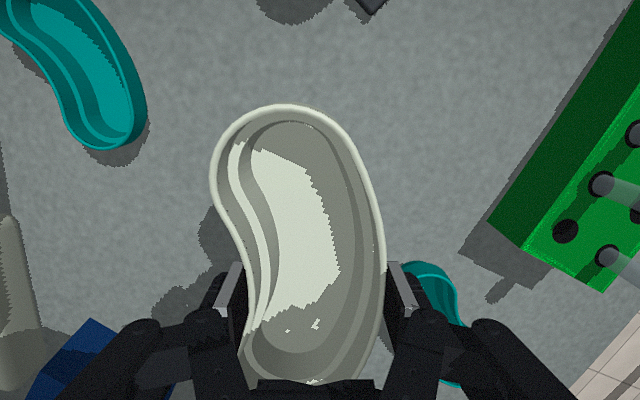

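View pics/top3.png

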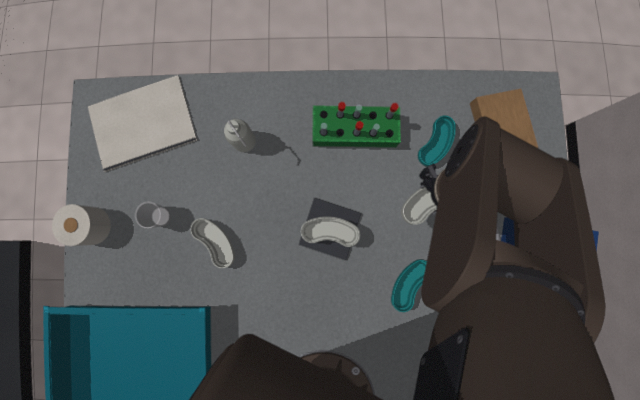

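Emit:
{"name": "arm_command", "arguments": {
  "targets": [
    {"tx": 3.5,"ty": 2.8,"tz": -2.1,"twist": 0,"jaw": 0.3},
    {"tx": 3.5,"ty": 2.8,"tz": -2.1,"twist": 0,"jaw": 0.3},
    {"tx": 3.5,"ty": 2.8,"tz": -2.1,"twist": 0,"jaw": 0.3},
    {"tx": 3.5,"ty": 2.8,"tz": -2.1,"twist": 0,"jaw": 0.3},
    {"tx": 3.5,"ty": 2.8,"tz": -2.1,"twist": 0,"jaw": 0.3}
  ]
}}

```text
time_s: 5.52
position: [0.5942, -0.0406, 0.2676]
eef_rot: [[-0.435, 0.901, -0.001], [0.901, 0.435, 0.0], [0.0, -0.001, -1.0]]
force: [0.5, 0.4, -1.5]
gripper_width: 0.0595
```

Emit:
{"name": "arm_command", "arguments": {
  "targets": [
    {"tx": 0,"ty": 0,"tz": 0,"twist": -0.16,"jaw": 0.3},
    {"tx": 0,"ty": 0,"tz": 0,"twist": -0.16,"jaw": 0.3},
    {"tx": 0,"ty": 0,"tz": 0,"twist": -0.17,"jaw": 0.3},
    {"tx": 0,"ty": 0,"tz": 0,"twist": -0.17,"jaw": 0.3},
    {"tx": 0,"ty": 0,"tz": 0,"twist": -0.17,"jaw": 0.3}
  ]
}}

```text
time_s: 6.15
position: [0.5941, -0.042, 0.2668]
eef_rot: [[-0.96, 0.281, -0.001], [0.281, 0.96, 0.0], [0.001, -0.0, -1.0]]
force: [0.0, 0.1, -1.7]
gripper_width: 0.0594
```

Emit:
{"name": "arm_command", "arguments": {
  "targets": [
    {"tx": 0,"ty": 0,"tz": 0,"twist": -0.17,"jaw": 0.3},
    {"tx": 0,"ty": 0,"tz": 0,"twist": 0,"jaw": 0.3}
  ]
}}

```text
time_s: 6.4
position: [0.5941, -0.042, 0.2669]
eef_rot: [[-0.993, 0.121, -0.001], [0.121, 0.993, 0.0], [0.001, 0.0, -1.0]]
force: [0.7, 0.1, -2.1]
gripper_width: 0.0591
```

Run:
```python
from cell import *
from h import *
s=sense();print(s["time_s"],s["position"].round(4),s["gripper_width"],s["force"],s["moment"])
for n in ["wrist"]:
    c=read_camera(n);im=c["image"];np.savez(n+"4.npz",**{k:np.array(v) for k,v in c.items()})
    cv2.imwrite(f"pics/{n}4.png",im)
```

```text
6.4 [ 0.5941 -0.042   0.2669] 0.059104108404395075 [ 0.69301654  0.05086064 -2.14615258] [0.04269996 0.02235065 0.01232292]
```

View pics/wrist4.png

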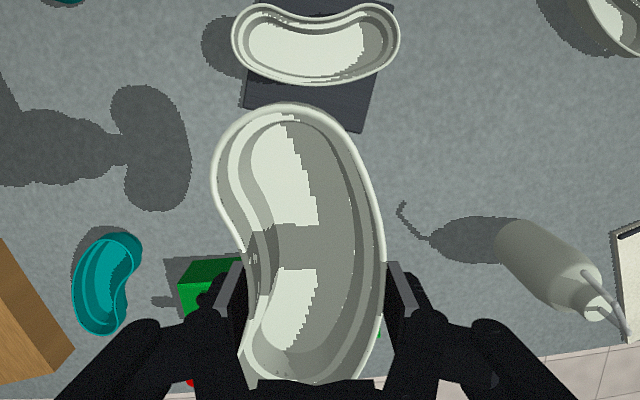

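```bash
cat >> h.py <<'E'
from scipy.optimize import least_squares
def circ(P,r,c0):
    q=least_squares(lambda c:np.hypot(*(P-c).T)-r,c0,loss='soft_l1',f_scale=.0005);return q.x,np.std(np.hypot(*(P-q.x).T)-r)
def held(c,s,rimup=.0165,seed=(300,180)):
    """held dish pose in tool frame from end cap (r30) and bulge arc (r130)"""
    R=np.array(s["eef_rot"]);p=np.array(s["position"]);zr=p[2]+rimup
    P=cloud(c);m=((P[...,2]>zr-.02)&(P[...,2]<zr+.012)).astype(np.uint8)
    m[260:]=0
    cs,_=cv2.findContours(m,cv2.RETR_EXTERNAL,cv2.CHAIN_APPROX_NONE);ct=max(cs,key=cv2.contourArea)[:,0,:]
    ct=ct[ct[:,1]<255]
    L=(onplane(c,ct,zr)-p)@R  # tool: x ~ dish y, y ~ dish x (bulge)
    L=L[:,:2]
    e=L[L[:,0]>.062];b=L[(L[:,0]<.058)&(L[:,1]>0)]
    ce,se=circ(e,.03,[.048,-.012]);cb,sb=circ(b,.13,[0,-.1])
    d=ce-cb; a=np.arctan2(d[0],d[1])-0.5  # dish +y (tool x) lean
    print("held: cap",ce.round(4),se.round(5),"bulge c",cb.round(4),sb.round(5),"dist",np.hypot(*d).round(4),"n",len(e),len(b),"tilt about toolz(x->)",a.round(4))
    return ct
E
python3 - <<'E'
from h import *
c=dict(np.load("wrist4.npz"));s=dict(position=[.5941,-.042,.2669],eef_rot=[[-0.993, 0.121, -0.001], [0.121, 0.993, 0.0], [0.001, 0.0, -1.0]])
im=c["image"].copy()
m,y,ct=dish(c,(316,45),.07,"S",rad=100,zlow=.02)
_,_,_=dish(c,(316,45),.07,"S",rad=100,zlow=.012)
c2=held(c,s)
for k in(ct,c2):cv2.polylines(im,[k.reshape(-1,1,2)],True,(0,0,255),1)
cv2.imwrite("pics/w4c.png",im)
c3=dict(np.load("wrist3.npz"));held(c3,dict(position=[.5442,-.2604,.164],eef_rot=[[-0.435, 0.9, -0.0], [0.9, 0.435, 0.0], [0.0, -0.0, -1.0]]))
E
```

```text
S mid [ 0.4814 -0.0286] yaw -0.12 len 0.1538 waist 0.0587 width 0.0707 n 11085 r 0.482
S mid [ 0.4814 -0.0286] yaw -0.12 len 0.1538 waist 0.0587 width 0.0707 n 11085 r 0.482
held: cap [ 0.0426 -0.011 ] 0.0027 bulge c [ 0.0012 -0.1048] 0.00246 dist 0.1026 n 496 396 tilt about toolz(x->) -0.0837
held: cap [ 0.0433 -0.0088] 0.00302 bulge c [ 0.0004 -0.104 ] 0.00247 dist 0.1044 n 366 385 tilt about toolz(x->) -0.0767
```

View pics/w4c.png

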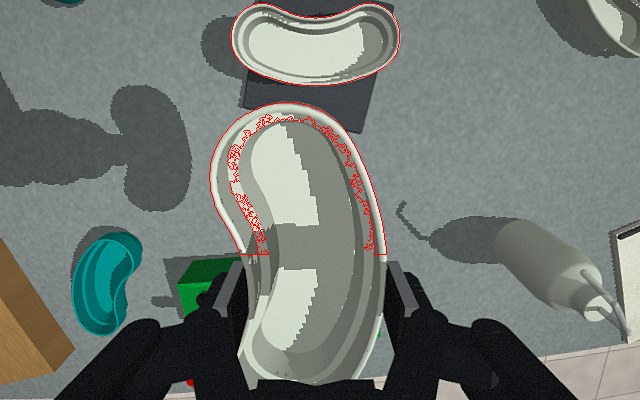

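```bash
sed -i 's/zr-.02)&(P/zr-.06)\&(P/' h.py
python3 - <<'E'
from h import *
c=dict(np.load("wrist4.npz"));s=dict(position=[.5941,-.042,.2669],eef_rot=[[-0.993, 0.121, -0.001], [0.121, 0.993, 0.0], [0.001, 0.0, -1.0]])
held(c,s)
c3=dict(np.load("wrist3.npz"));held(c3,dict(position=[.5442,-.2604,.164],eef_rot=[[-0.435, 0.9, -0.0], [0.9, 0.435, 0.0], [0.0, -0.0, -1.0]]))
E
```

```text
held: cap [ 0.0478 -0.0105] 0.00038 bulge c [ 0.0004 -0.0997] 0.00011 dist 0.101 n 155 97 tilt about toolz(x->) -0.0113
held: cap [ 0.0481 -0.0101] 0.00038 bulge c [ 0.0007 -0.0994] 0.00011 dist 0.101 n 157 96 tilt about toolz(x->) -0.0117
```

Emit:
{"name": "arm_command", "arguments": {
  "targets": [
    {"tx": 2.85,"ty": -0.02,"tz": 0,"twist": 0.1736,"jaw": 0.3},
    {"tx": 0,"ty": 0,"tz": 0,"twist": 0.1736,"jaw": 0.3},
    {"tx": 0,"ty": 0,"tz": 0,"twist": 0.1736,"jaw": 0.3},
    {"tx": 0,"ty": 0,"tz": 0,"twist": 0.1736,"jaw": 0.3},
    {"tx": 0,"ty": 0,"tz": 0,"twist": 0.1736,"jaw": 0.3}
  ]
}}

```text
time_s: 7.08
position: [0.566, -0.0388, 0.2672]
eef_rot: [[-0.541, 0.841, -0.0], [0.841, 0.541, 0.0], [0.0, -0.0, -1.0]]
force: [0.1, 0.5, -1.4]
gripper_width: 0.0595
```

Emit:
{"name": "arm_command", "arguments": {
  "targets": [
    {"tx": 0,"ty": 0,"tz": 0,"twist": 0.1736,"jaw": 0.3},
    {"tx": 0,"ty": 0,"tz": 0,"twist": 0.1736,"jaw": 0.3},
    {"tx": 0,"ty": 0,"tz": 0,"twist": 0.1736,"jaw": 0.3},
    {"tx": 0,"ty": 0,"tz": 0,"twist": 0.1736,"jaw": 0.3},
    {"tx": 0,"ty": 0,"tz": 0,"twist": 0,"jaw": 0.3}
  ]
}}

```text
time_s: 7.7
position: [0.5661, -0.0388, 0.2672]
eef_rot: [[0.115, 0.993, -0.0], [0.993, -0.115, 0.0], [-0.0, -0.0, -1.0]]
force: [-0.2, 0.7, -2.0]
gripper_width: 0.0593
```

Emit:
{"name": "arm_command", "arguments": {
  "targets": [
    {"tx": 0,"ty": -2.86,"tz": 1,"twist": 0,"jaw": 0.3},
    {"tx": 0,"ty": -2.85,"tz": 2,"twist": 0,"jaw": 0.3},
    {"tx": 0,"ty": -2.85,"tz": 3,"twist": 0,"jaw": 0.3},
    {"tx": 0,"ty": 0,"tz": 4.5,"twist": 0,"jaw": 0.3},
    {"tx": 0,"ty": 0,"tz": 4,"twist": 0,"jaw": 0.3}
  ]
}}

```text
time_s: 8.32
position: [0.481, -0.0292, 0.1215]
eef_rot: [[0.109, 0.994, 0.001], [0.994, -0.109, -0.0], [-0.0, 0.001, -1.0]]
force: [0.3, 0.0, -1.3]
gripper_width: 0.0594
```

Emit:
{"name": "arm_command", "arguments": {
  "targets": [
    {"tx": 0,"ty": 0,"tz": 1,"twist": 0,"jaw": 0.3},
    {"tx": 0,"ty": 0,"tz": 0,"twist": 0,"jaw": 0.3}
  ]
}}

```text
time_s: 8.57
position: [0.4812, -0.0292, 0.1125]
eef_rot: [[0.111, 0.994, -0.001], [0.994, -0.111, 0.0], [0.0, -0.001, -1.0]]
force: [-0.2, -0.4, -1.8]
gripper_width: 0.0592
```

Run:
```python
from cell import *
from h import *
s=sense();print(s["time_s"],s["position"].round(4),s["gripper_width"],s["force"],s["moment"])
for n in ["wrist","side"]:
    c=read_camera(n);im=c["image"]
    if n=="wrist":held(c,s)
    else: im=cv2.resize(im[130:250,260:420],None,fx=4,fy=4)
    cv2.imwrite(f"pics/{n}5.png",im)
```

```text
8.575 [ 0.4812 -0.0292  0.1125] 0.05923797693983371 [-0.24121797 -0.35617406 -1.79575591] [ 0.01174449 -0.02517439 -0.00099833]
held: cap [ 0.049  -0.0097] 0.00076 bulge c [ 0.001  -0.0994] 0.00011 dist 0.1017 n 222 95 tilt about toolz(x->) -0.0092
```

View pics/side5.png

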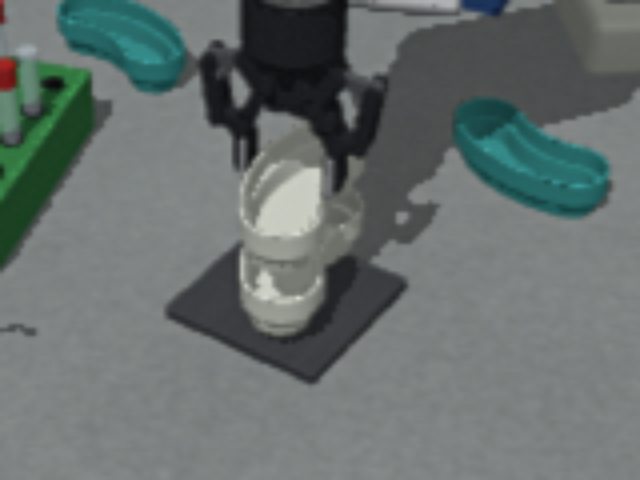

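View pics/wrist5.png

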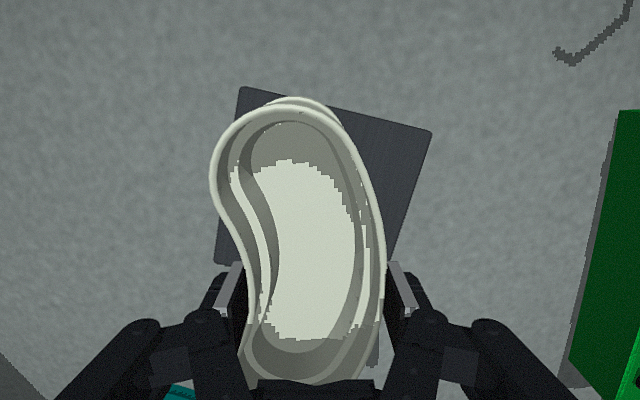

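Emit:
{"name": "arm_command", "arguments": {
  "targets": [
    {"tx": 0,"ty": 0,"tz": 1.0,"twist": 0,"jaw": 0.3},
    {"tx": 0,"ty": 0,"tz": 0.6,"twist": 0,"jaw": 0.3},
    {"tx": 0,"ty": 0,"tz": 0.4,"twist": 0,"jaw": 0.3},
    {"tx": 0,"ty": 0,"tz": 0.3,"twist": 0,"jaw": 0.3}
  ]
}}

```text
time_s: 9.18
position: [0.481, -0.0292, 0.089]
eef_rot: [[0.112, 0.994, -0.0], [0.994, -0.112, 0.0], [0.0, -0.0, -1.0]]
force: [0.1, -0.1, -1.9]
gripper_width: 0.0589
```

Emit:
{"name": "arm_command", "arguments": {
  "targets": [
    {"tx": 0,"ty": 0,"tz": 0.2,"twist": 0,"jaw": 0.3},
    {"tx": 0,"ty": 0,"tz": 0.2,"twist": 0,"jaw": 0.3}
  ]
}}

```text
time_s: 9.43
position: [0.4812, -0.0292, 0.0852]
eef_rot: [[0.112, 0.994, 0.0], [0.994, -0.112, -0.0], [0.0, 0.0, -1.0]]
force: [0.2, -0.5, -2.3]
gripper_width: 0.0594
```

Emit:
{"name": "arm_command", "arguments": {
  "targets": [
    {"tx": 0,"ty": 0,"tz": 0.2,"twist": 0,"jaw": 0.3},
    {"tx": 0,"ty": 0,"tz": 0.2,"twist": 0,"jaw": 0.3}
  ]
}}

```text
time_s: 9.68
position: [0.4811, -0.0292, 0.0812]
eef_rot: [[0.112, 0.994, 0.0], [0.994, -0.112, -0.0], [0.0, 0.0, -1.0]]
force: [0.0, -0.1, -2.3]
gripper_width: 0.0593
```

Emit:
{"name": "arm_command", "arguments": {
  "targets": [
    {"tx": 0,"ty": 0,"tz": 0.15,"twist": 0,"jaw": 0.3},
    {"tx": 0,"ty": 0,"tz": 0.15,"twist": 0,"jaw": 0.3}
  ]
}}

```text
time_s: 9.93
position: [0.4811, -0.0292, 0.0782]
eef_rot: [[0.112, 0.994, 0.0], [0.994, -0.112, 0.0], [0.0, 0.0, -1.0]]
force: [-0.2, 0.5, -2.2]
gripper_width: 0.0592
```

Run:
```python
from cell import *
s=sense();print(s["time_s"],s["position"].round(4),s["gripper_width"],s["force"].round(2),s["moment"].round(3))
```

```text
9.925 [ 0.4811 -0.0292  0.0782] 0.05921663735757291 [-0.18  0.46 -2.17] [-0.013 -0.057  0.026]
```

No contact force yet, 2.7 mm above home. I keep going down in small steps.

Emit:
{"name": "arm_command", "arguments": {
  "targets": [
    {"tx": 0,"ty": 0,"tz": 0.1,"twist": 0,"jaw": 0.3},
    {"tx": 0,"ty": 0,"tz": 0.1,"twist": 0,"jaw": 0.3}
  ]
}}

```text
time_s: 10.18
position: [0.4811, -0.0292, 0.0762]
eef_rot: [[0.112, 0.994, -0.0], [0.994, -0.112, 0.0], [0.0, -0.0, -1.0]]
force: [-0.5, -0.5, -1.7]
gripper_width: 0.0597
```

Emit:
{"name": "arm_command", "arguments": {
  "targets": [
    {"tx": 0,"ty": 0,"tz": 0.1,"twist": 0,"jaw": 0.3},
    {"tx": 0,"ty": 0,"tz": 0,"twist": 0,"jaw": 0.3}
  ]
}}

```text
time_s: 10.42
position: [0.4812, -0.0292, 0.0757]
eef_rot: [[0.112, 0.994, 0.0], [0.994, -0.112, -0.0], [-0.0, 0.0, -1.0]]
force: [-3.5, 0.3, 9.2]
gripper_width: 0.059
```

Emit:
{"name": "arm_command", "arguments": {
  "targets": [
    {"tx": 0,"ty": 0,"tz": 0,"twist": 0,"jaw": 0},
    {"tx": 0,"ty": 0,"tz": 0,"twist": 0,"jaw": -0.5},
    {"tx": 0,"ty": 0,"tz": 0,"twist": 0,"jaw": -1},
    {"tx": 0,"ty": 0,"tz": 0,"twist": 0,"jaw": -1}
  ]
}}

```text
time_s: 10.92
position: [0.4811, -0.0292, 0.0753]
eef_rot: [[0.112, 0.994, -0.0], [0.994, -0.112, 0.0], [0.0, -0.0, -1.0]]
force: [0.2, 0.2, -0.4]
gripper_width: 0.0855
```

Emit:
{"name": "arm_command", "arguments": {
  "targets": [
    {"tx": 0,"ty": 0,"tz": -1,"twist": 0,"jaw": -1},
    {"tx": 0,"ty": 0,"tz": -3,"twist": 0,"jaw": -1},
    {"tx": 0,"ty": 0,"tz": -4,"twist": 0,"jaw": -1},
    {"tx": 0,"ty": 0,"tz": -4,"twist": 0,"jaw": -1}
  ]
}}

```text
time_s: 11.42
position: [0.4809, -0.0292, 0.1971]
eef_rot: [[0.112, 0.994, 0.0], [0.994, -0.112, 0.0], [0.0, 0.0, -1.0]]
force: [0.4, -0.5, -0.7]
gripper_width: 0.0854
```

Run:
```python
from cell import *
from h import *
s=sense();print(s["time_s"],s["position"].round(4),s["gripper_width"],s["force"],s["moment"])
for n in ["wrist","side"]:
    c=read_camera(n);im=c["image"];np.savez(n+"6.npz",**{k:np.array(v) for k,v in c.items()})
    if n=="wrist":
        _,_,ct=dish(c,(300,200),.092,"S1",rad=140,zlow=.02)
        P=cloud(c);m=np.zeros(P.shape[:2],np.uint8);cv2.polylines(m,[ct.reshape(-1,1,2)],True,1,5);z=P[...,2][m>0];z=z[z>.08];print(np.percentile(z,[10,50,90]))
    else: im=cv2.resize(im[130:250,260:420],None,fx=4,fy=4)
    cv2.imwrite(f"pics/{n}6.png",im)
```

```text
11.425 [ 0.4809 -0.0292  0.1971] 0.08542830398854183 [ 0.39970498 -0.49487435 -0.69907878] [ 0.01516389 -0.05214483  0.00496296]
S1 mid [ 0.4819 -0.0285] yaw -0.101 len 0.1543 waist 0.0586 width 0.0717 n 14433 r 0.483
[0.08970274 0.09075478 0.09173087]
```

View pics/side6.png

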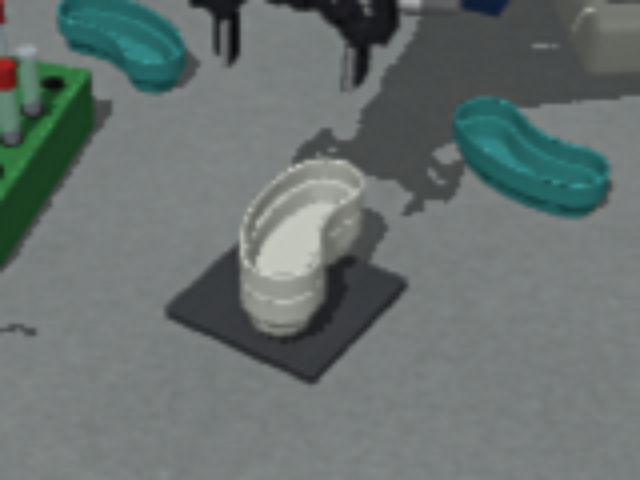

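View pics/wrist6.png

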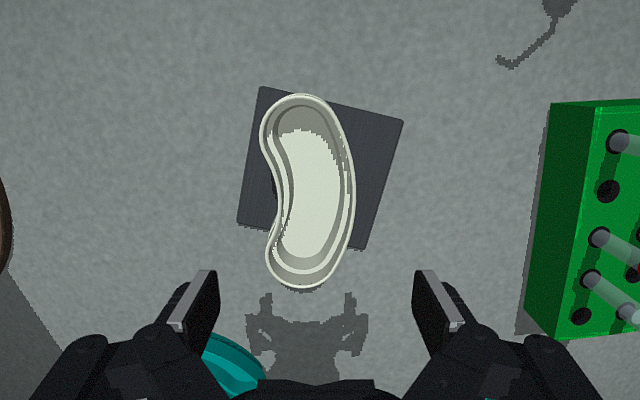

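Emit:
{"name": "arm_command", "arguments": {
  "targets": [
    {"tx": 5.15,"ty": -1,"tz": 0,"twist": 0,"jaw": -1},
    {"tx": 5.15,"ty": -1,"tz": 0,"twist": 0,"jaw": -1},
    {"tx": 5.15,"ty": -1,"tz": 0,"twist": 0,"jaw": -1},
    {"tx": 5.15,"ty": -1,"tz": 0,"twist": 0,"jaw": -1},
    {"tx": 5.15,"ty": -1,"tz": 0,"twist": 0,"jaw": -1}
  ]
}}

```text
time_s: 12.15
position: [0.4598, 0.2339, 0.1954]
eef_rot: [[0.112, 0.994, 0.0], [0.994, -0.112, -0.0], [-0.0, 0.0, -1.0]]
force: [1.3, -0.8, 0.4]
gripper_width: 0.085
```

Emit:
{"name": "arm_command", "arguments": {
  "targets": [
    {"tx": 5.15,"ty": -1,"tz": 0,"twist": 0,"jaw": -1},
    {"tx": 0,"ty": 0,"tz": 0,"twist": 0.162,"jaw": -1},
    {"tx": 0,"ty": 0,"tz": 1,"twist": 0.162,"jaw": -1},
    {"tx": 0,"ty": 0,"tz": 2,"twist": 0.162,"jaw": -1},
    {"tx": 0,"ty": 0,"tz": 1.7,"twist": 0.162,"jaw": -1}
  ]
}}

```text
time_s: 12.78
position: [0.4558, 0.2845, 0.1477]
eef_rot: [[0.693, 0.721, -0.0], [0.721, -0.693, -0.0], [-0.0, -0.0, -1.0]]
force: [-0.4, 0.3, 0.9]
gripper_width: 0.0857
```

Emit:
{"name": "arm_command", "arguments": {
  "targets": [
    {"tx": 0,"ty": 0,"tz": 0,"twist": 0.162,"jaw": -1},
    {"tx": 0,"ty": 0,"tz": 0,"twist": 0,"jaw": -1}
  ]
}}

```text
time_s: 13.02
position: [0.4559, 0.2844, 0.1481]
eef_rot: [[0.797, 0.605, -0.0], [0.605, -0.797, -0.0], [-0.001, -0.0, -1.0]]
force: [0.2, 0.5, 0.3]
gripper_width: 0.0849
```

Run:
```python
from cell import *
from h import *
s=sense();print(s["time_s"],s["position"].round(4),s["eef_rot"].round(3).tolist())
c=read_camera("wrist");im=c["image"].copy()
_,_,ct=dish(c,(300,200),.04,"L",rad=140,zlow=.02)
cv2.polylines(im,[ct.reshape(-1,1,2)],True,(0,0,255),1)
cv2.imwrite("pics/w7.png",im)
c=read_camera("top")
dish(c,(330,232),.092,"S1top",rad=45,zlow=.02)
```

```text
13.025 [0.4559 0.2844 0.1481] [[0.797, 0.605, -0.0], [0.605, -0.797, -0.0], [-0.001, -0.0, -1.0]]
L mid [0.4559 0.2861] yaw -0.902 len 0.1543 waist 0.059 width 0.0721 n 14133 r 0.538
S1top mid [ 0.4809 -0.0274] yaw -0.121 len 0.155 waist 0.0573 width 0.0709 n 1340 r 0.482
```

View pics/w7.png

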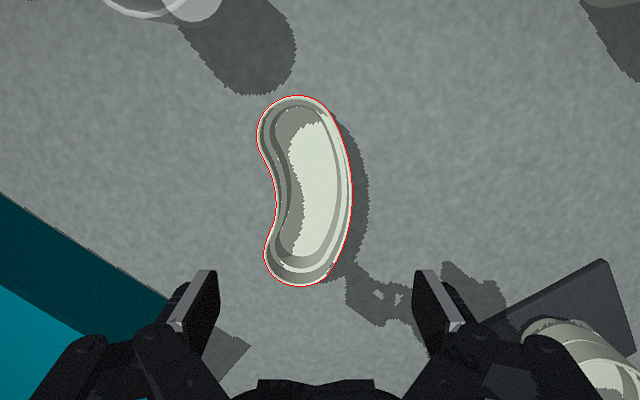

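Emit:
{"name": "arm_command", "arguments": {
  "targets": [
    {"tx": 0.07,"ty": -0.1,"tz": 2,"twist": -0.005,"jaw": -1},
    {"tx": 0,"ty": 0,"tz": 3,"twist": 0,"jaw": -1},
    {"tx": 0,"ty": 0,"tz": 3,"twist": 0,"jaw": -1},
    {"tx": 0,"ty": 0,"tz": 3,"twist": 0,"jaw": -1},
    {"tx": 0,"ty": 0,"tz": 1,"twist": 0,"jaw": -1}
  ]
}}

```text
time_s: 13.75
position: [0.4554, 0.2854, 0.0271]
eef_rot: [[0.793, 0.61, -0.002], [0.61, -0.793, -0.001], [-0.002, -0.0, -1.0]]
force: [1.2, -0.2, -0.3]
gripper_width: 0.0855
```

Emit:
{"name": "arm_command", "arguments": {
  "targets": [
    {"tx": 0,"ty": 0,"tz": 0.45,"twist": 0,"jaw": -1},
    {"tx": 0,"ty": 0,"tz": 0,"twist": 0,"jaw": -1}
  ]
}}

```text
time_s: 14.0
position: [0.4565, 0.286, 0.0244]
eef_rot: [[0.794, 0.608, 0.001], [0.608, -0.794, 0.0], [0.001, 0.0, -1.0]]
force: [0.5, -1.3, 0.1]
gripper_width: 0.0857
```

Emit:
{"name": "arm_command", "arguments": {
  "targets": [
    {"tx": 0,"ty": 0,"tz": 0,"twist": 0,"jaw": -0.2},
    {"tx": 0,"ty": 0,"tz": 0,"twist": 0,"jaw": 0},
    {"tx": 0,"ty": 0,"tz": 0,"twist": 0,"jaw": 0.2},
    {"tx": 0,"ty": 0,"tz": 0,"twist": 0,"jaw": 0.2}
  ],
  "force": 30
}}

```text
time_s: 14.5
position: [0.4566, 0.286, 0.0249]
eef_rot: [[0.794, 0.608, 0.001], [0.608, -0.794, 0.001], [0.001, 0.0, -1.0]]
force: [-1.3, -2.0, 12.1]
gripper_width: 0.0599
```

Emit:
{"name": "arm_command", "arguments": {
  "targets": [
    {"tx": 0,"ty": 0,"tz": -0.2,"twist": 0,"jaw": 0.3},
    {"tx": 0,"ty": 0,"tz": -0.8,"twist": 0,"jaw": 0.3},
    {"tx": 0,"ty": 0,"tz": -3,"twist": 0,"jaw": 0.3},
    {"tx": 0,"ty": 0,"tz": -5,"twist": 0,"jaw": 0.3},
    {"tx": 0,"ty": 0,"tz": -5,"twist": 0,"jaw": 0.3}
  ],
  "force": 40
}}

```text
time_s: 15.12
position: [0.4557, 0.2855, 0.1655]
eef_rot: [[0.794, 0.608, -0.0], [0.608, -0.794, -0.0], [-0.001, -0.0, -1.0]]
force: [1.3, -0.2, -2.5]
gripper_width: 0.0593
```

Emit:
{"name": "arm_command", "arguments": {
  "targets": [
    {"tx": 0,"ty": 0,"tz": -4,"twist": -0.16,"jaw": 0.3},
    {"tx": 0,"ty": 0,"tz": -3,"twist": -0.16,"jaw": 0.3},
    {"tx": 0,"ty": 0,"tz": 0,"twist": -0.16,"jaw": 0.3},
    {"tx": 0,"ty": 0,"tz": 0,"twist": -0.16,"jaw": 0.3},
    {"tx": 0,"ty": 0,"tz": 0,"twist": -0.16,"jaw": 0.3}
  ]
}}

```text
time_s: 15.75
position: [0.4558, 0.2857, 0.2344]
eef_rot: [[0.112, 0.994, 0.0], [0.994, -0.112, 0.0], [0.0, 0.0, -1.0]]
force: [-0.8, -0.8, -2.0]
gripper_width: 0.0592
```

Run:
```python
from cell import *
from h import *
s=sense();print(s["time_s"],s["position"].round(4),s["eef_rot"].round(3).tolist(),s["gripper_width"],s["force"])
c=read_camera("wrist");cv2.imwrite("pics/w8.png",c["image"])
held(c,s,rimup=.0155)
```

```text
15.75 [0.4558 0.2857 0.2344] [[0.112, 0.994, 0.0], [0.994, -0.112, 0.0], [0.0, 0.0, -1.0]] 0.05915951053371173 [-0.83870999 -0.791576   -1.96969193]
held: cap [ 0.0469 -0.0097] 0.00042 bulge c [ 0.     -0.0995] 0.00011 dist 0.1013 n 150 96 tilt about toolz(x->) -0.0188
```

View pics/w8.png

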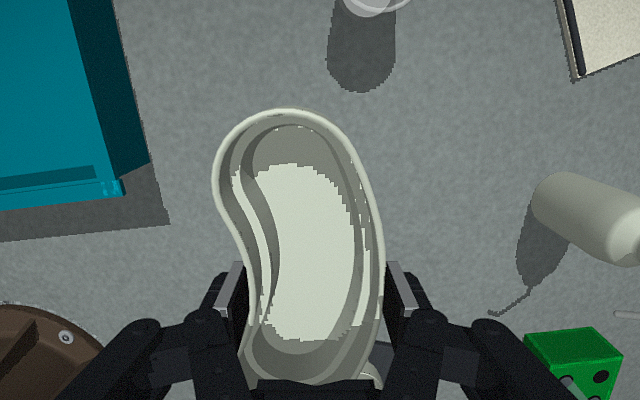

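Emit:
{"name": "arm_command", "arguments": {
  "targets": [
    {"tx": -5.16,"ty": 1.01,"tz": 0,"twist": 0,"jaw": 0.3},
    {"tx": -5.16,"ty": 1.01,"tz": 0,"twist": 0,"jaw": 0.3},
    {"tx": -5.16,"ty": 1.01,"tz": 0,"twist": 0,"jaw": 0.3},
    {"tx": -5.16,"ty": 1.01,"tz": 0,"twist": 0,"jaw": 0.3},
    {"tx": -5.16,"ty": 1.01,"tz": 0,"twist": 0,"jaw": 0.3}
  ]
}}

```text
time_s: 16.42
position: [0.4758, 0.022, 0.2343]
eef_rot: [[0.12, 0.993, 0.0], [0.993, -0.12, 0.0], [0.0, 0.0, -1.0]]
force: [0.7, 0.2, -2.0]
gripper_width: 0.0593
```

Emit:
{"name": "arm_command", "arguments": {
  "targets": [
    {"tx": -5.15,"ty": 0.99,"tz": 0,"twist": -0.008,"jaw": 0.3},
    {"tx": 0,"ty": 0,"tz": 3,"twist": 0,"jaw": 0.3},
    {"tx": 0,"ty": 0,"tz": 4,"twist": 0,"jaw": 0.3},
    {"tx": 0,"ty": 0,"tz": 2.9,"twist": 0,"jaw": 0.3},
    {"tx": 0,"ty": 0,"tz": 0,"twist": 0,"jaw": 0.3}
  ]
}}

```text
time_s: 17.05
position: [0.4784, -0.0285, 0.1336]
eef_rot: [[0.111, 0.994, -0.004], [0.994, -0.111, 0.0], [0.0, -0.004, -1.0]]
force: [0.8, 0.1, -1.9]
gripper_width: 0.0593
```

Run:
```python
from cell import *
from h import *
s=sense();print(s["time_s"],s["position"].round(4),s["eef_rot"].round(3).tolist(),s["gripper_width"],s["force"])
for n in ["wrist","side"]:
    c=read_camera(n);im=c["image"]
    if n=="side": im=cv2.resize(im[130:250,260:420],None,fx=4,fy=4)
    cv2.imwrite(f"pics/{n}9.png",im)
```

```text
17.05 [ 0.4784 -0.0285  0.1336] [[0.111, 0.994, -0.004], [0.994, -0.111, 0.0], [0.0, -0.004, -1.0]] 0.059305444837712364 [ 0.79419164  0.08356131 -1.92816309]
```

View pics/wrist9.png

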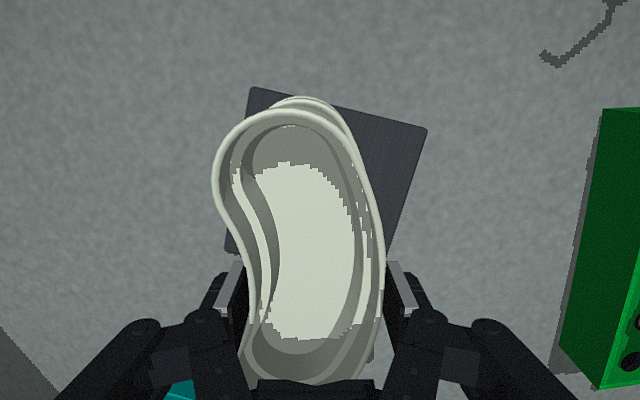

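View pics/side9.png

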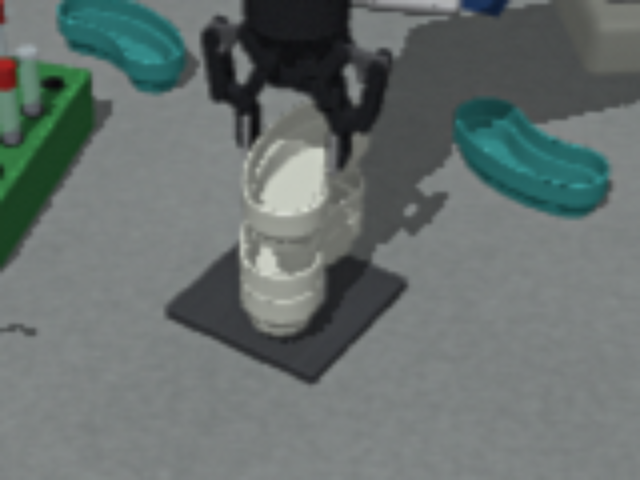

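Emit:
{"name": "arm_command", "arguments": {
  "targets": [
    {"tx": 0,"ty": 0,"tz": 0,"twist": 0,"jaw": 0.3},
    {"tx": 0,"ty": 0,"tz": 0,"twist": 0,"jaw": 0.3}
  ]
}}

```text
time_s: 17.4
position: [0.4805, -0.0287, 0.1358]
eef_rot: [[0.109, 0.994, 0.002], [0.994, -0.109, -0.0], [-0.0, 0.002, -1.0]]
force: [0.5, 0.3, -1.8]
gripper_width: 0.0589
```

Emit:
{"name": "arm_command", "arguments": {
  "targets": [
    {"tx": 0,"ty": 0.04,"tz": 0.8,"twist": -0.004,"jaw": 0.3},
    {"tx": 0,"ty": 0,"tz": 0.6,"twist": 0,"jaw": 0.3},
    {"tx": 0,"ty": 0,"tz": 0,"twist": 0,"jaw": 0.3}
  ]
}}

```text
time_s: 17.77
position: [0.4797, -0.0286, 0.1201]
eef_rot: [[0.105, 0.994, -0.001], [0.994, -0.105, 0.0], [0.0, -0.001, -1.0]]
force: [-0.1, -0.4, -2.1]
gripper_width: 0.059
```

Emit:
{"name": "arm_command", "arguments": {
  "targets": [
    {"tx": 0,"ty": 0,"tz": 0,"twist": 0,"jaw": 0.3},
    {"tx": 0,"ty": 0,"tz": 0,"twist": 0,"jaw": 0.3}
  ]
}}

```text
time_s: 18.02
position: [0.4803, -0.0287, 0.1209]
eef_rot: [[0.105, 0.994, 0.0], [0.994, -0.105, 0.0], [0.0, 0.0, -1.0]]
force: [-0.2, 0.5, -1.5]
gripper_width: 0.0593
```

Emit:
{"name": "arm_command", "arguments": {
  "targets": [
    {"tx": 0.03,"ty": 0.09,"tz": 0.2,"twist": 0,"jaw": 0.3},
    {"tx": 0,"ty": 0,"tz": 0.3,"twist": 0,"jaw": 0.3},
    {"tx": 0,"ty": 0,"tz": 0.3,"twist": 0,"jaw": 0.3}
  ]
}}

```text
time_s: 18.4
position: [0.4811, -0.0285, 0.1126]
eef_rot: [[0.105, 0.994, -0.0], [0.994, -0.105, 0.0], [0.0, -0.0, -1.0]]
force: [0.2, 0.3, -1.0]
gripper_width: 0.059
```

Emit:
{"name": "arm_command", "arguments": {
  "targets": [
    {"tx": 0,"ty": 0,"tz": 0.2,"twist": 0,"jaw": 0.3},
    {"tx": 0,"ty": 0,"tz": 0.2,"twist": 0,"jaw": 0.3}
  ]
}}

```text
time_s: 18.65
position: [0.4811, -0.0285, 0.1086]
eef_rot: [[0.105, 0.994, -0.0], [0.994, -0.105, 0.0], [-0.0, -0.0, -1.0]]
force: [0.4, 0.2, -1.0]
gripper_width: 0.0589
```

Emit:
{"name": "arm_command", "arguments": {
  "targets": [
    {"tx": 0,"ty": 0,"tz": 0.2,"twist": 0,"jaw": 0.3},
    {"tx": 0,"ty": 0,"tz": 0.2,"twist": 0,"jaw": 0.3}
  ]
}}

```text
time_s: 18.9
position: [0.4812, -0.0285, 0.1047]
eef_rot: [[0.105, 0.994, 0.0], [0.994, -0.105, 0.0], [0.0, 0.0, -1.0]]
force: [0.3, -0.5, -2.5]
gripper_width: 0.0591
```

Emit:
{"name": "arm_command", "arguments": {
  "targets": [
    {"tx": 0,"ty": 0,"tz": 0.15,"twist": 0,"jaw": 0.3},
    {"tx": 0,"ty": 0,"tz": 0.15,"twist": 0,"jaw": 0.3}
  ]
}}

```text
time_s: 19.15
position: [0.4812, -0.0285, 0.1017]
eef_rot: [[0.105, 0.994, 0.0], [0.994, -0.105, -0.0], [-0.0, 0.0, -1.0]]
force: [0.7, -0.6, -3.0]
gripper_width: 0.0589
```

Emit:
{"name": "arm_command", "arguments": {
  "targets": [
    {"tx": 0,"ty": 0,"tz": 0.1,"twist": 0,"jaw": 0.3},
    {"tx": 0,"ty": 0,"tz": 0.1,"twist": 0,"jaw": 0.3}
  ]
}}

```text
time_s: 19.4
position: [0.4812, -0.0285, 0.0998]
eef_rot: [[0.105, 0.994, 0.0], [0.994, -0.105, 0.0], [0.0, 0.0, -1.0]]
force: [0.4, 0.8, -3.0]
gripper_width: 0.0594
```

Emit:
{"name": "arm_command", "arguments": {
  "targets": [
    {"tx": 0,"ty": 0,"tz": 0.08,"twist": 0,"jaw": 0.3},
    {"tx": 0,"ty": 0,"tz": 0,"twist": 0,"jaw": 0.3}
  ]
}}

```text
time_s: 19.65
position: [0.4812, -0.0285, 0.0991]
eef_rot: [[0.105, 0.994, 0.0], [0.994, -0.105, -0.0], [-0.0, 0.0, -1.0]]
force: [-0.9, -0.2, 1.2]
gripper_width: 0.0591
```

Contact is just starting (force 1.2 N, height 0.6 mm above the expected home). One more small step down, then I release.

Emit:
{"name": "arm_command", "arguments": {
  "targets": [
    {"tx": 0,"ty": 0,"tz": 0.05,"twist": 0,"jaw": 0.3},
    {"tx": 0,"ty": 0,"tz": 0,"twist": 0,"jaw": 0.3}
  ]
}}

```text
time_s: 19.9
position: [0.4812, -0.0285, 0.099]
eef_rot: [[0.105, 0.994, 0.0], [0.994, -0.105, -0.0], [-0.0, 0.0, -1.0]]
force: [-3.4, -1.0, 13.1]
gripper_width: 0.0594
```

Run:
```python
from cell import *
s=sense();print(s["time_s"],s["position"].round(4),s["gripper_width"],s["force"].round(2),s["moment"].round(3))
```

```text
19.9 [ 0.4812 -0.0285  0.099 ] 0.05940370650928296 [-3.37 -0.98 13.1 ] [0.026 0.63  0.037]
```

Emit:
{"name": "arm_command", "arguments": {
  "targets": [
    {"tx": 0,"ty": 0,"tz": 0,"twist": 0,"jaw": 0},
    {"tx": 0,"ty": 0,"tz": 0,"twist": 0,"jaw": -0.5},
    {"tx": 0,"ty": 0,"tz": 0,"twist": 0,"jaw": -1},
    {"tx": 0,"ty": 0,"tz": 0,"twist": 0,"jaw": -1}
  ]
}}

```text
time_s: 20.4
position: [0.4812, -0.0285, 0.0985]
eef_rot: [[0.105, 0.994, 0.0], [0.994, -0.105, 0.0], [0.0, 0.0, -1.0]]
force: [0.2, -0.5, -0.1]
gripper_width: 0.0855
```

Emit:
{"name": "arm_command", "arguments": {
  "targets": [
    {"tx": 0,"ty": 0,"tz": -1,"twist": 0,"jaw": -1},
    {"tx": 0,"ty": 0,"tz": -3,"twist": 0,"jaw": -1},
    {"tx": 0,"ty": 0,"tz": -4,"twist": 0,"jaw": -1},
    {"tx": 0,"ty": 0,"tz": -4,"twist": 0,"jaw": -1},
    {"tx": 0,"ty": 0,"tz": 0,"twist": 0,"jaw": -1}
  ]
}}

```text
time_s: 21.02
position: [0.4829, -0.0287, 0.2218]
eef_rot: [[0.105, 0.994, 0.006], [0.994, -0.105, -0.001], [-0.0, 0.006, -1.0]]
force: [0.4, -0.1, -0.5]
gripper_width: 0.0856
```

Run:
```python
from cell import *
from h import *
s=sense();print(s["time_s"],s["position"].round(4),s["gripper_width"],s["force"],s["moment"])
for n in ["wrist","side"]:
    c=read_camera(n);im=c["image"]
    if n=="wrist":
        m,y,ct=dish(c,(300,200),.114,"S2",rad=150,zlow=.02)
        P=cloud(c);m=np.zeros(P.shape[:2],np.uint8);cv2.polylines(m,[ct.reshape(-1,1,2)],True,1,5)
        k=(m>0)&(P[...,2]>.1);X=P[k];A=np.c_[X[:,:2]-X[:,:2].mean(0),np.ones(len(X))];q=np.linalg.lstsq(A,X[:,2],rcond=None)[0];print("rim plane slopes,z",q.round(4))
    else: im=cv2.resize(im[130:250,260:420],None,fx=4,fy=4)
    cv2.imwrite(f"pics/{n}10.png",im)
```

```text
21.025 [ 0.4829 -0.0287  0.2218] 0.08560314788819241 [ 0.38205098 -0.12545682 -0.53321168] [ 0.03807073 -0.00053972  0.00550577]
S2 mid [ 0.482  -0.0294] yaw -0.098 len 0.1545 waist 0.059 width 0.0722 n 14107 r 0.483
rim plane slopes,z [0.0233 0.047  0.1141]
```

View pics/side10.png

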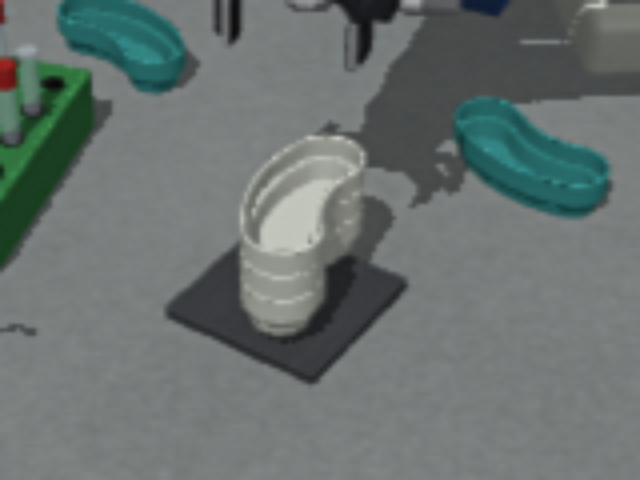

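View pics/wrist10.png

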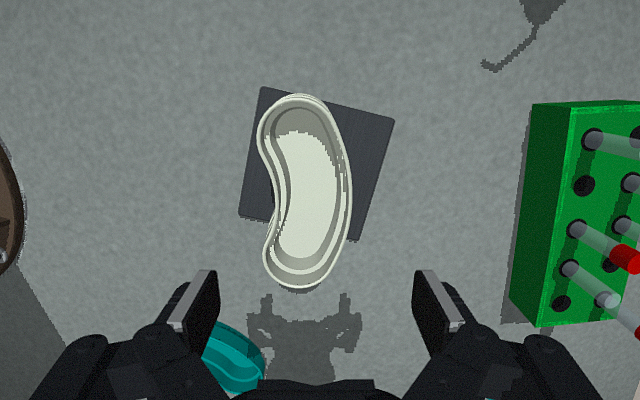

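```bash
cat > slope.py <<'E'
from h import *
def slope(c,seed,zr,rad,nm):
    _,_,ct=dish(c,seed,zr,nm,rad=rad,zlow=.02)
    P=cloud(c);f=np.zeros(P.shape[:2],np.uint8);cv2.drawContours(f,[ct.reshape(-1,1,2)],-1,1,-1)
    ring=(f>0)&(cv2.erode(f,np.ones((7,7)))==0)&(np.abs(P[...,2]-zr)<.008)
    X=P[ring]
    for _ in range(8):
        g=X[:,:2].mean(0);A=np.c_[X[:,:2]-g,np.ones(len(X))];q=np.linalg.lstsq(A,X[:,2],rcond=None)[0]
        r=X[:,2]-A@q;X=X[np.abs(r)<max(2*r.std(),.0005)]
    print(nm,"rim",q.round(4),len(X),r.std().round(5))
    T=(np.abs(P[...,2])<.012)&(np.hypot(P[...,0]-g[0],P[...,1]-g[1])<.2);X=P[T];A=np.c_[X[:,:2]-g,np.ones(len(X))];print("  table",np.linalg.lstsq(A,X[:,2],rcond=None)[0].round(4))
E
python3 - <<'E'
from slope import *
from cell import *
slope(dict(np.load("w1.npz")),(308,195),.04,110,"R loose")
slope(dict(np.load("wrist6.npz")),(300,200),.092,140,"S1")
slope(dict(np.load("wrist4.npz")),(316,45),.07,100,"S0")
c=read_camera("wrist");np.savez("w11.npz",**{k:np.array(v) for k,v in c.items()});slope(c,(300,200),.114,150,"S2")
c=read_camera("side");np.savez("s11.npz",**{k:np.array(v) for k,v in c.items()});slope(c,(335,175),.114,40,"S2 side")
slope(dict(np.load("side6.npz")),(335,178),.092,40,"S1 side")
slope(dict(np.load("side0.npz")),(335,193),.07,40,"S0 side")
im=c["image"][155:225,310:370];cv2.imwrite("pics/s11.png",cv2.resize(im,None,fx=8,fy=8,interpolation=cv2.INTER_CUBIC))
E
```

```text
R loose mid [ 0.544  -0.2603] yaw 0.448 len 0.1543 waist 0.0587 width 0.0716 n 13786 r 0.603
R loose rim [-0.0009 -0.0009  0.0387] 1437 0.00054
  table [-0.0015 -0.0007 -0.0006]
S1 mid [ 0.4819 -0.0285] yaw -0.101 len 0.1543 waist 0.0586 width 0.0717 n 14433 r 0.483
S1 rim [-0.0025  0.0004  0.0908] 1475 0.00055
  table [ 0.     -0.0021  0.0001]
S0 mid [ 0.4814 -0.0286] yaw -0.12 len 0.1538 waist 0.0587 width 0.0707 n 11085 r 0.482
S0 rim [-0.0019 -0.0006  0.0688] 1262 0.00067
  table [-0.004  -0.0006  0.0007]
S2 mid [ 0.482  -0.0294] yaw -0.098 len 0.1547 waist 0.0589 width 0.0721 n 14374 r 0.483
S2 rim [-0.002   0.0011  0.1128] 1464 0.00056
  table [ 0.     -0.0019  0.    ]
S2 side mid [ 0.4772 -0.0191] yaw -0.044 len 0.1776 waist 0.0647 width 0.0794 n 753 r 0.478
S2 side rim [0.0043 0.0023 0.1121] 172 0.00309
  table [ 0.0009 -0.0006  0.002 ]
S1 side mid [ 0.4777 -0.0181] yaw -0.057 len 0.1775 waist 0.066 width 0.0807 n 742 r 0.478
S1 side rim [0.0137 0.0045 0.0898] 166 0.00333
  table [ 0.0003 -0.0006  0.0019]
S0 side mid [ 0.4779 -0.0188] yaw -0.056 len 0.1768 waist 0.0645 width 0.0805 n 734 r 0.478
S0 side rim [ 0.0092 -0.0021  0.068 ] 181 0.0034
  table [ 0.0009 -0.0012  0.002 ]
```

View pics/s11.png

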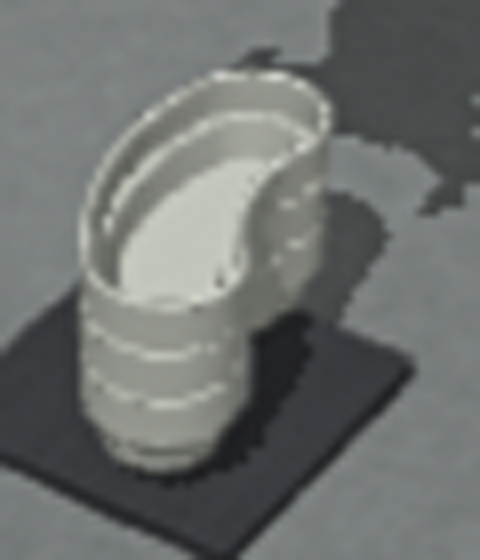

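The rim is level. The steps of 68.8, 90.8 and 112.8 mm are exactly 22 mm each, and the seams between the dishes look closed all round. The gripper is clear, so I hand in.

```bash
python3 -c "
from cell import *
print(sign_off())"
```

```text
the job is handed in; nothing more can be done
None
```

Both loose dishes are stacked in the dish on the stand, turned to match and seated home. The gripper has let go and is well clear above. I handed the job in at about 21 s.

- **Insertion:** Each dish went in without resistance until it stopped at home. The measured force was about 9 N upward on the first dish and 13 N on the second. From the arm's heights, the dish origins ended at about 52 and 74 mm, which are the specified home heights.
- **Final check:** In the wrist view the three rims measured 68.8, 90.8 and 112.8 mm, so each is 22.0 mm above the last. All read about 1 mm low against nominal. The top rim is level to about 0.002 rad, and the side view shows closed, even seams.
- **Disagreements:**
  - A first tilt estimate of the top rim gave 0.047. Its pixel ring took in points off the rim; a stricter fit gave 0.002.
  - The top dish's yaw read -0.098 rad and the bottom dish's -0.120. I put this down to a viewing bias of about 0.015 rad in that wrist pose; the top camera read -0.121 after the first dish went in.
  - Side-camera outlines of the rims were too coarse to use for yaw.

I moved no other bench item, but I did not make a separate final check of their positions.

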